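# Brush out the dosing cup

### The job

Brush out the steel dosing cup so it is ready for the next dose: take its lid off and set it down knob up, gently, on the worktop beside the cup, then dip the round brush into the cup, bristles lightly pressed on its floor, and sweep them from the left side of the floor to the right (as seen from the robot). Hang the brush back by its collar in the fork of its stand and leave the cup open, upright and where it stood. Do not press hard or drop anything, and leave the other cups and the glass alone.

Things in the scene. Friction and masses are not known exactly. Their poses are not given: they have to be found in the camera images.
- dosing_cup: loose open steel cup, round, 60 mm across the lip and 58 mm below it, 70 mm high, 54 mm clear inside; inner floor 4 mm above its underside; about 0.28 kg. Origin: centre of its underside; z up; its x and y axes start along the world's (x ahead of the robot, y to the robot's left), so its left side is +y.
- cup_floor (a point): centre of the cup's inner floor, 66 mm below the rim
- lid: loose round lid that starts on the cup: wooden plate 63 mm across and 4 mm thick over a steel plug 50 mm across that hangs 6 mm into the cup (2 mm play all round, nothing holds it), about 0.09 kg. Origin: centre of the plug's underside, so z = 0 when it lies knob up on the worktop; plate top 10 mm above the origin.
- lid_knob (a point): middle of the round dark steel knob on the lid, 25 mm above the lid's origin; knob about 19 mm across, from 10 to 35 mm above the lid's origin
- tool_stand: fixed stand: round wooden foot 92 mm across and 12 mm high; a steel rod 37 mm behind its centre (+x of the stand) carries at the top a flat horizontal fork that opens to the stand's -x, roughly to the robot. Origin: centre of the foot's underside. Top of rod and fork 102 mm above the worktop.
- fork_seat (a point): centre of the fork's slot at its top face, 102 mm above the stand's origin. Slot 16 mm wide, closed 10 mm behind this point (stand's +x); prongs 5 mm thick and 8 mm wide, they end 18 mm in front of it (stand's -x) in small upturned lips 4 mm long that stand 3 mm above the fork's top face. Axes as the stand's.
- brush: loose round brush with a wooden handle, 146 mm long, 65 g, starts hanging upright in the fork, its collar resting on the prongs. Origin: centre of the bristle ends when not pressed; z runs along the brush toward the handle's top. Bristle tuft 22 mm across, brass ferrule 25 mm across from 26 to 52 mm above the origin, thin neck 9 mm across from 60 to 80 mm.
- brush_tip (a point): centre of the bristle ends; moves with the bristles
- brush_collar (a point): centre of the underside of the brush's collar (25 mm across, 5 mm thick), 80 mm from the unpressed bristle ends; lies at fork_seat when the brush hangs home
- brush_grip (a point): point on the handle's axis to take it by, 118 mm from the unpressed bristle ends, 38 mm above the collar's underside; the handle is about 15 mm across and reaches 28 mm above this point
- bristles (a joint): how far the bristles are pressed back into the ferrule, m: 0 free, 0.010 at the stop; they spring back, giving way from about 0.5 N, 3 N at the stop; beyond it the brush is rigid. 2 to 7 mm is a light press.
- blue_cup: loose espresso cup, white with a blue pattern, 50 mm across, 52 mm high, upright; origin: centre of its underside. Leave alone. The wall cabinet overhead begins at about x 0.57, 0.46 m above the worktop: keep the wrist clear of it.
- black_cup: loose espresso cup, white with a black pattern, 50 mm across, 52 mm high, upright; origin: centre of its underside. Leave alone. A fixed espresso machine, 0.4 m high, stands beyond it on the left (about x 0.28 to 0.65, y over 0.40): keep the arm clear of it.
- tasting_glass: loose clear glass, 54 mm across, 74 mm high, upright; origin: centre of its underside. Leave alone.
Mind the look-alikes: they are no part of the job. Of the things shaped like the brush, the wooden one is meant. There is more than one size of the lid; the job needs the smaller.

How it is judged:
On the way, in this order (a step that is already met when the one before it is completed fails the run):
1. the lid lies knob up on the worktop, clear of the cup and let go (height (world z) of lid below 0.005 m and angle between lid's own z axis and vertical below 0.12 rad and horizontal distance between lid and dosing_cup above 0.065 m and contact force between the fingers and lid below 0.1 N), for 0.2 s.
2. the bristles are pressed (1 mm or more) on the cup's floor, 4 mm or more to the left of its centre (value of joint bristles above 0.001 m and z of brush_tip in the frame of cup_floor between -0.004 and 0.004 m and horizontal distance between brush_tip and cup_floor below 0.02 m and y of brush_tip in the frame of cup_floor above 0.004 m), for 0.1 s.
3. then, still in the cup, they are pressed on its floor 4 mm or more to the right of its centre (value of joint bristles above 0.001 m and z of brush_tip in the frame of cup_floor between -0.004 and 0.004 m and horizontal distance between brush_tip and cup_floor below 0.02 m and y of brush_tip in the frame of cup_floor below -0.004 m), for 0.1 s.
At the end, for the whole second after the job is handed in: The brush hangs at rest and upright (within 0.12 rad) in the fork, its collar on the prongs (within 12 mm of the slot's centre, 3 mm in height); the lid lies flat and knob up on the worktop, its centre 65 mm or more from the cup's; the cup stands open and upright within 30 mm of where it stood (horizontal distance between brush_collar and fork_seat below 0.012 m and z of brush_collar in the frame of fork_seat between -0.003 and 0.003 m and angle between each of brush, lid's own z axis and vertical below 0.12 rad and linear speed of each of brush, lid, dosing_cup below 0.05 m/s and height (world z) of each of lid, dosing_cup below 0.005 m and horizontal distance between lid and dosing_cup above 0.065 m and angle between dosing_cup's own z axis and vertical below 0.1 rad and distance of dosing_cup from where it was at the start of the episode below 0.03 m); the robot touches nothing.
It fails at once if the cup is tipped, lifted or pushed more than 40 mm from where it stood (angle between dosing_cup's own z axis and vertical above 0.3 rad or height (world z) of dosing_cup above 0.02 m or distance of dosing_cup from where it was at the start of the episode above 0.04 m).
It fails at once if the brush is pressed hard on the cup (over 15 N) (contact force between brush and dosing_cup above 15 N).
It fails at once if the lid is dropped or slammed onto the worktop (faster than 0.5 m/s just above it) (height (world z) of lid below 0.03 m and linear speed of lid above 0.5 m/s).
It fails at once if the brush is dropped or slammed down (faster than 0.6 m/s with the bristle ends under 40 mm above the worktop) (height (world z) of brush below 0.04 m and linear speed of brush above 0.6 m/s).
It fails at once if another cup or the glass is moved more than 30 mm or tipped (distance of any of blue_cup, black_cup, tasting_glass from where it was at the start of the episode above 0.03 m or angle between any of blue_cup, black_cup, tasting_glass's own z axis and vertical above 0.4 rad).
It also fails if it takes over 72 s, if anything falls off the work surface, if the arm or the gripper's body presses on something with over 40 N, if the wrist force passes 120 N, or if a joint passes its speed limit or range.

### The arm

A 7-joint arm with a two-finger parallel gripper is mounted at the origin on a cart in front of the work surface, level with it; the furniture and walls round the work are solid. World frame = base frame: x ahead of the robot, y to its left, z up, the work surface at z = 0. Lengths are in m, angles in rad, forces in N, time in s.
With the tool pointing down it reaches from about 0.425 to 1.025 m from the base axis. Payload 9.4 kg.
Tool frame: the origin (TCP) lies between the finger pads; the fingertips stand 11 mm ahead of it and the grasp point (between the pads) lies 8 mm behind it; z points along the fingers, y is the line along which they close (so a half turn about z gives the same grasp; the last joint's range is limited). The gripper opens to 93 mm and grips with 3 to 60 N. Pads are 15 mm wide; open, the fingers measure 128 mm over their backs; the gripper's body (75 mm by 188 mm) begins 65 mm behind the grasp point.
Start: joints at [-1.317, 0.599, -0.003, 1.599, 0.002, 0.943, -0.08], TCP at [0.235, 0.686, 0.23] pointing down, gripper open.
Joint ranges: [-2.57, 2.57], [-0.35, 1.97], [-1.29, 1.29], [0.11, 2.56], [-1.05, 4.19], [0.11, 1.86], [-2.63, 2.63]. Speed limits (rad/s): [2.22, 2.22, 3.01, 3.01, 3.14, 3.14, 3.14].

### API

Orientations are given as a unit quaternion [w, x, y, z].
In Python, from station import r gives the robot as it stands.
- The arm moves only by the tool carry_out, never from a script. Its argument "increments" is a list of rows, each an object of numbers: "x", "y", "z": the shift along the world's x, y, z in m; "turn": the turn about the world's z in degrees; "hand": the opening, from 0 (shut) to 1 (fully open). A call has 1 to 8 rows; each row is the pose to reach, as a shift and turn from the pose commanded when the call began; what a row does not reach only later rows make up. A row lasts 1/10 s, in which the tool goes at most 50 mm and 8.59 degrees, less where a joint would pass 70% of its speed; a pose out of reach is approached as far as the arm can. A call with a gripper value outside its range is refused whole. The fingers move at their own pace and stop on an object; "force" is the grip in N (left out, the last holds). Time passes only in rows, so rows that repeat a pose let the fingers close. It gives the time, the measured TCP pose, the force, the opening and the grip force at its end, in the units of the state.
- r.get_state(): the state, without advancing time (a new reading comes with each control period).
- r.grab_frame(name): name is "scene" or "top"; returns a dict with "color" (384x512x3 uint8, red, green, blue), "range_z" (384x512 float32, m along the optical axis (not along the pixel's ray), 0 where there is no reading), "fx", "fy", "cx", "cy" (pixels), "distortion" ([k1, k2, p1, p2, k3] as OpenCV has them; the pictures are not rectified), "world_from_camera" (4x4, takes a point from camera to world coordinates). Camera axes: x right, y down, z forward; pixel columns grow to the right and rows downward; lengths in m; the calibration is good to about 2 mm. A picture is of the moment at which its call begins.
- r.sign_off(): hands the job in; it is judged then, once.
The state is a dict: "clock": time; "joints": joint angles; "qvel": joint speeds; "tau": joint torques, N m; "eef_pos": TCP position; "ee_rot": TCP orientation; "wrist_force": force on the tool from outside, world axes, zero at the start; "moment": the same for the moment, N m; "opening": opening from 0.0 (shut) to 1.0 (fully open); "grasp_force": force on a finger pad.
Only numpy, scipy, OpenCV 4.12 (cv2) and the standard library are available. Lean on these libraries where they do the work, as an engineer would, in place of code of your own. Each camera call takes 0.05 s, during which the arm holds its last target. There are 200 camera calls.

## Working session

There is one attempt and no reset: what is moved stays moved. The work goes in short steps, Python scripts to look and compute and a tool call to move; the robot and the scene stay as the last step left them, time stands still between calls to the robot, and variables do not carry over. Pictures are saved under pics/ and viewed, at most 10 in all, crops included, and the job is handed in when it is done.

Besides the shell and the picture viewer there is one more tool, called after "Request:" as name([rows], argument=value, ...), one row to a line, values as JSON. carry_out: Moves the arm, as the interface text tells. Its arguments: {"type":"object","properties":{"increments":{"type":"array"},"force":{"type":"number"}},"required":["increments"]}

```bash
mkdir -p pics
cat > h.py <<'E'
import numpy as np, cv2
from station import r
def grab(n):
    f=r.grab_frame(n); f['K']=np.array([[f['fx'],0,f['cx']],[0,f['fy'],f['cy']],[0,0,1.]]); f['D']=np.array(f['distortion'],float); f['T']=np.array(f['world_from_camera']); return f
def plane(f,uv,z):
    p=cv2.undistortPoints(np.array(uv,float).reshape(-1,1,2),f['K'],f['D']).reshape(-1,2)
    d=np.c_[p,np.ones(len(p))]@f['T'][:3,:3].T; o=f['T'][:3,3]
    return o+d*((z-o[2])/d[:,2])[:,None]
def cloud(f):
    h,w=f['range_z'].shape; uv=np.stack(np.meshgrid(np.arange(w),np.arange(h)),-1).reshape(-1,1,2).astype(float)
    p=cv2.undistortPoints(uv,f['K'],f['D']).reshape(-1,2); zz=f['range_z'].reshape(-1,1)
    return (np.c_[p,np.ones(len(p))]*zz@f['T'][:3,:3].T+f['T'][:3,3]).reshape(h,w,3)
def save(f,n,crop=None,s=1):
    im=f['color'][...,::-1]
    if crop: a,b,c,d=crop; im=im[b:d,a:c]
    cv2.imwrite('pics/'+n,cv2.resize(im,None,fx=s,fy=s,interpolation=cv2.INTER_CUBIC))
E
python3 - <<'E'
from h import *
for n in('scene','top'):
    f=grab(n); save(f,n+'0.png',s=1.5); print(n,f['T'].round(3).tolist(),f['fx'])
print(r.get_state())
E
```

```text
scene [[-1.0, -0.017, -0.004, 0.431], [-0.01, 0.747, -0.665, 0.813], [0.014, -0.665, -0.747, 1.058], [0.0, 0.0, 0.0, 1.0]] 454.3756864566064
top [[-0.025, -0.997, 0.066, 0.365], [-1.0, 0.024, -0.002, 0.0], [-0.0, -0.066, -0.998, 1.258], [0.0, 0.0, 0.0, 1.0]] 365.63743567502115
{'clock': 0.1, 'joints': array([-1.31667329,  0.60005721, -0.00257796,  1.60001717,  0.0018186 ,
        0.94288948, -0.07979046]), 'qvel': array([ 1.51589220e-04, -2.84439781e-03,  1.90783999e-03, -1.10356551e-03,
        4.53203004e-05, -6.42216365e-05,  3.82454443e-04]), 'tau': array([ 5.75151222e-03, -7.66548514e+01,  1.50270581e+00, -2.52942055e+01,
       -5.21581213e-02,  1.35314118e-02,  9.11156735e-05]), 'eef_pos': array([0.23535975, 0.6853088 , 0.22884876]), 'ee_rot': array([-5.12650593e-05,  1.64605196e-01,  9.86359296e-01, -6.82557634e-04]), 'wrist_force': array([ 1.13514043, -0.88712232, -0.30001217]), 'moment': array([ 0.02940631,  0.00672454, -0.02555809]), 'grasp_force': 0.0, 'opening': 1.0003985488758544}
```

View pics/scene0.png

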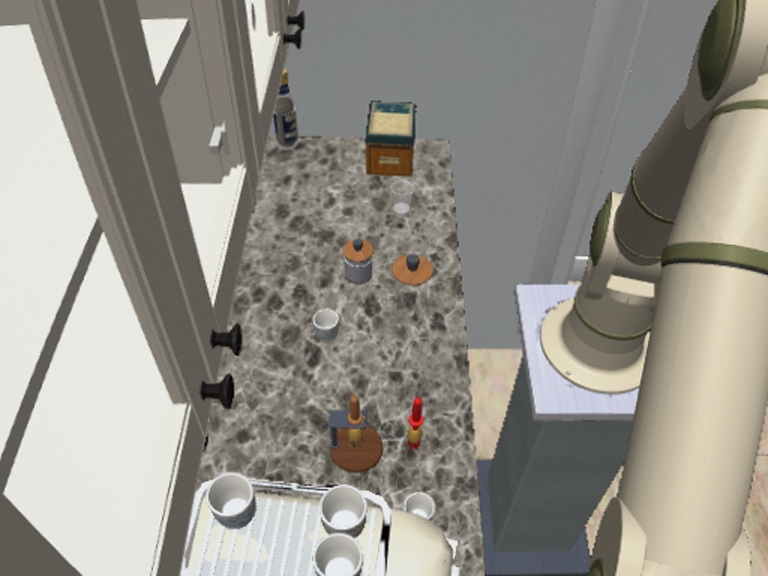

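View pics/top0.png

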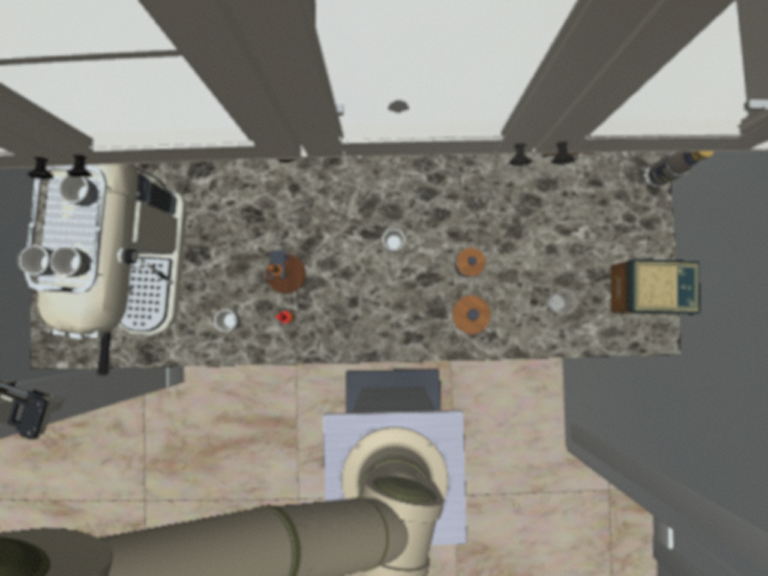

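The top view (at 1.5×) shows the closed cup at (471,262) with the bigger lid at (472,314), and the stand with the wooden brush at (286,272) with a red look-alike at (285,316). It also shows the blue cup at (394,241), the black cup at (227,320) and the glass at (560,302). Next I'll measure positions.

```bash
cat > m.py <<'E'
from h import *
t=grab('top'); s=grab('scene')
save(t,'t1.png',(130,130,400,245),2.9); save(s,'s1.png',(190,140,310,320),3.3)
C={}
for n,f in(('top',t),('scene',s)):
    P=cloud(f); C[n]=P
    hsv=cv2.cvtColor(f['color'],cv2.COLOR_RGB2HSV)
    m=cv2.inRange(hsv,(3,110,50),(20,255,255))
    m[(P[...,0]>.75)|(P[...,0]<.25)|(abs(P[...,1])>.45)|(P[...,2]>.25)]=0
    k,l,st,c=cv2.connectedComponentsWithStats(m)
    for i in range(1,k):
        if st[i,4]>15:
            q=P[l==i]; cs,_=cv2.findContours((l==i).astype('uint8'),0,1); cs=max(cs,key=len)
            e=cv2.fitEllipse(cs) if len(cs)>5 else None
            print(n,st[i],c[i].round(1),np.nanmedian(q,0).round(3),q[:,2].min().round(3),q[:,2].max().round(3),e)
            if e: print('   z.074',plane(f,e[0],.074).round(4),' z.012',plane(f,e[0],.012).round(4))
P=C['top']
for nm,(x0,x1,y0,y1) in dict(brush=(.35,.6,.12,.3),cup=(.4,.6,-.25,-.08)).items():
    m=(P[...,0]>x0)&(P[...,0]<x1)&(P[...,1]>y0)&(P[...,1]<y1)
    for a,b in((.006,.02),(.02,.09),(.09,.115),(.115,.25)):
        q=P[m&(P[...,2]>a)&(P[...,2]<b)]
        if len(q): print(nm,a,b,len(q),q.mean(0).round(4),q.min(0).round(3),q.max(0).round(3))
m=(P[...,1]>.2)&(P[...,1]<.6)&(P[...,2]>.08)&(P[...,0]>.05)&(P[...,0]<.4)
q=P[m]; 
for y in np.arange(.2,.6,.05):
    z=q[(abs(q[:,1]-y)<.025)]; print('machine y',y.round(2),len(z), z[:,0].min() if len(z) else '',z[:,2].max() if len(z) else '')
E
python3 m.py
```

```text
top [305 166  18  18 228] [313.3 174.4] [ 0.481 -0.172  0.074] 0.068 0.081 ((313.4199523925781, 174.26393127441406), (17.138385772705078, 17.51866340637207), 94.2618408203125)
   z.074 [[ 0.4823 -0.1742  0.074 ]]  z.012 [[ 0.4884 -0.1833  0.012 ]]
top [179 171  24  24 356] [191.6 183.5] [0.465 0.23  0.014] 0.004 0.17 ((191.274658203125, 183.0395050048828), (20.84566307067871, 23.376556396484375), 62.06665802001953)
   z.074 [[0.4634 0.2239 0.074 ]]  z.012 [[0.4685 0.2357 0.012 ]]
top [302 197  25  26 416] [313.7 209.3] [ 0.369 -0.178  0.014] 0.006 0.04 ((313.8421936035156, 209.34683227539062), (23.22091293334961, 24.112051010131836), 150.46006774902344)
   z.074 [[ 0.3683 -0.1717  0.074 ]]  z.012 [[ 0.3684 -0.1807  0.012 ]]
top [186 207  10   9  28] [192.  211.4] [0.371 0.224 0.046] -0.004 0.143 ((189.79751586914062, 211.1557159423828), (7.594242095947266, 9.426414489746094), 82.53355407714844)
   z.074 [[0.3722 0.2299 0.074 ]]  z.012 [[0.3726 0.2419 0.012 ]]
scene [229 160  20  14 192] [238.2 167.1] [ 0.483 -0.171  0.075] 0.002 0.096 ((238.21018981933594, 166.64700317382812), (13.22
[... 1382 characters left out ...]
 0.1461] [0.366 0.223 0.116] [0.476 0.247 0.17 ]
cup 0.006 0.02 88 [ 0.4592 -0.1714  0.0105] [ 0.4   -0.249  0.006] [ 0.597 -0.081  0.019]
cup 0.02 0.09 280 [ 0.4809 -0.1724  0.0716] [ 0.453 -0.205  0.022] [ 0.513 -0.143  0.081]
cup 0.09 0.115 29 [ 0.4816 -0.1739  0.0977] [ 0.474 -0.183  0.091] [ 0.49  -0.166  0.105]
machine y 0.2 886 0.1048866600825828 0.7200548550006456
machine y 0.25 1729 0.11939100088459903 0.8017671112722836
machine y 0.3 1605 0.1491133201587952 0.8405039061377453
machine y 0.35 339 0.16816711989652414 0.8155265217524215
machine y 0.4 0  
machine y 0.45 0  
machine y 0.5 447 0.34372011404639036 0.3426469248060716
machine y 0.55 623 0.26619805949707476 0.3463119567355458
```

View pics/t1.png

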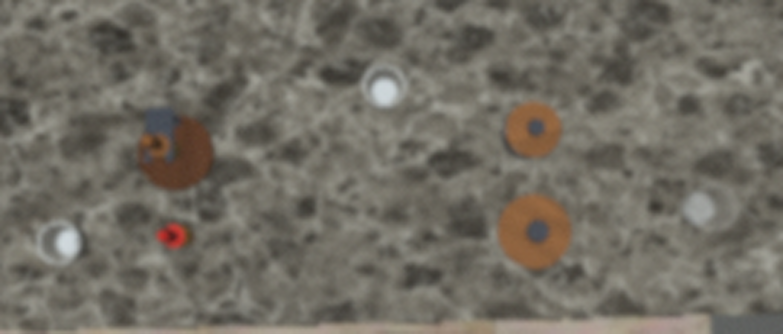

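View pics/s1.png

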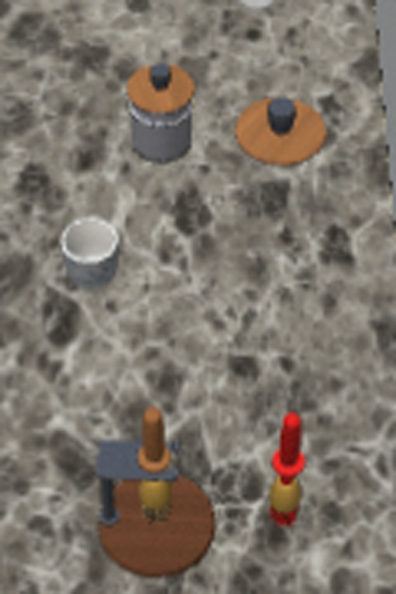

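The views agree: the lidded cup is at about (0.482,-0.174), the brush at about (0.471,0.238) with the fork opening toward -x, and the red look-alike stands at (0.373,0.235). I'll take the arm round the front of the machine.

Request:
carry_out([
  {"x": -0.04,"y": -0.03,"z": 0.03,"hand": 0.5},
  {"x": -0.08,"y": -0.06,"z": 0.06,"hand": 0.5},
  {"x": -0.115,"y": -0.09,"z": 0.1,"hand": 0.5},
  {"x": -0.115,"y": -0.14,"z": 0.1},
  {"x": -0.115,"y": -0.19,"z": 0.1},
  {"x": -0.115,"y": -0.24,"z": 0.1},
  {"x": -0.08,"y": -0.27,"z": 0.1},
  {"x": -0.04,"y": -0.3,"z": 0.1},
])

```text
validation failed for argument at $.in...
```

```bash
cat > m2.py <<'E'
from h import *
t=grab('top'); s=grab('scene'); print(plane(t,[[183.4,180]],.168), 'top handle')
P=cloud(s); m=(P[...,2]>.112)&(P[...,2]<.18)&(P[...,1]>.15)&(P[...,1]<.3)&(P[...,0]>.42)&(P[...,0]<.56)
m&=s['color'][...,0]>s['color'][...,2].astype(int)+30
v,u=np.nonzero(m)
for w in range(v.min(),v.max()+1):
    uu=u[v==w]; print(w,uu.min(),uu.max(),np.median(P[w,uu],0).round(4))
for n,f in(('top',t),('scene',s)):
    c=f['color'].astype(int); P=cloud(f)
    m=(P[...,0]>.43)&(P[...,0]<.55)&(P[...,1]>.19)&(P[...,1]<.29)&(P[...,2]>.09)&(P[...,2]<.115)&(c[...,2]>c[...,0])
    v,u=np.nonzero(m); q=plane(f,np.c_[u,v],.102)
    print(n,len(q),q.mean(0).round(4),q.min(0).round(4),q.max(0).round(4),cv2.minAreaRect(q[:,:2].astype(np.float32)))
    for x in np.arange(.44,.53,.006):
        z=q[abs(q[:,0]-x)<.003]
        if len(z): print('  ',x.round(3),z[:,1].min().round(4),z[:,1].max().round(4),len(z))
E
python3 m2.py
```

```text
[[0.4653203  0.22979146 0.168     ]] top handle
264 234 238 [0.4718 0.2377 0.1672]
265 233 238 [0.4728 0.24   0.1665]
266 233 238 [0.4728 0.2422 0.1658]
267 233 238 [0.4727 0.243  0.1627]
268 233 238 [0.4728 0.2433 0.1587]
269 233 239 [0.4718 0.2441 0.1559]
270 233 239 [0.4719 0.2434 0.1503]
271 233 239 [0.4719 0.2435 0.146 ]
272 233 239 [0.4719 0.2444 0.1432]
273 233 239 [0.4721 0.2436 0.1373]
274 233 239 [0.4722 0.2438 0.1335]
275 233 239 [0.4723 0.2443 0.1297]
276 234 239 [0.4723 0.2441 0.1247]
277 234 239 [0.4712 0.2448 0.1214]
278 234 238 [0.4726 0.2438 0.1152]
279 236 237 [0.4714 0.2454 0.1132]
280 240 240 [0.463  0.2475 0.1124]
top 84 [0.4993 0.2394 0.102 ] [0.4583 0.2254 0.102 ] [0.5131 0.2544 0.102 ] ((0.485691100358963, 0.24005594849586487), (0.028826184570789337, 0.05463346838951111), 89.39910888671875)
   0.458 0.2291 0.2291 1
   0.464 0.2291 0.2291 1
   0.482 0.2289 0.2289 1
   0.488 0.2288 0.2544 14
   0.494 0.2255 0.2544 17
   0.5 0.2255 0.2543 15
   0.506 0.2254 0.2543 18
   0.512 0.2254 0.2542 17
scene 181 [0.4928 0.2392 0.102 ] [0.4557 0.2213 0.102 ] [0.5145 0.2534 0.102 ] ((0.4852592945098877, 0.23739327490329742), (0.058395810425281525, 0.030974362045526505), 1.2274231910705566)
   0.458 0.2213 0.2523 16
   0.464 0.2243 0.2524 7
   0.47 0.2497 0.2526 4
   0.476 0.2499 0.2527 3
   0.482 0.2247 0.2528 10
   0.488 0.2219 0.253 28
   0.494 0.2221 0.2531 27
   0.5 0.2222 0.2532 32
   0.506 0.2223 0.2534 28
   0.512 0.2225 0.2534 26
```

Request:
carry_out([
  {"x": -0.04,"y": -0.03,"z": 0.03,"turn": 0,"hand": 0.5},
  {"x": -0.08,"y": -0.06,"z": 0.06,"turn": 0,"hand": 0.5},
  {"x": -0.115,"y": -0.09,"z": 0.1,"turn": 0,"hand": 0.5},
  {"x": -0.115,"y": -0.14,"z": 0.1,"turn": 0,"hand": 0.5},
  {"x": -0.115,"y": -0.19,"z": 0.1,"turn": 0,"hand": 0.5},
  {"x": -0.115,"y": -0.24,"z": 0.1,"turn": 0,"hand": 0.5},
  {"x": -0.08,"y": -0.27,"z": 0.1,"turn": 0,"hand": 0.5},
  {"x": -0.04,"y": -0.3,"z": 0.1,"turn": 0,"hand": 0.5},
])

```text
clock: 1.1
eef_pos: [0.1883, 0.3886, 0.3301]
ee_rot: [-0.0, 0.163, 0.987, 0.0]
wrist_force: [0.6, 1.3, -0.1]
opening: 0.499
grasp_force: 0.0
```

Request:
carry_out([
  {"x": 0.035,"y": -0.03,"z": 0,"turn": 0,"hand": 0.5},
  {"x": 0.075,"y": -0.055,"z": 0,"turn": 0,"hand": 0.5},
  {"x": 0.11,"y": -0.09,"z": 0,"turn": 0,"hand": 0.5},
  {"x": 0.145,"y": -0.125,"z": 0,"turn": 5,"hand": 0.5},
  {"x": 0.18,"y": -0.16,"z": 0,"turn": 10,"hand": 0.5},
  {"x": 0.21,"y": -0.2,"z": 0,"turn": 15,"hand": 0.5},
  {"x": 0.23,"y": -0.245,"z": 0,"turn": 19,"hand": 0.5},
  {"x": 0.25,"y": -0.29,"z": 0,"turn": 19,"hand": 0.5},
])

```text
clock: 1.9
eef_pos: [0.4399, 0.0989, 0.3298]
ee_rot: [0.0, -0.002, 1.0, 0.0]
wrist_force: [0.3, 0.6, 0.2]
opening: 0.502
grasp_force: 0.0
```

Request:
carry_out([
  {"x": 0.01,"y": -0.045,"z": -0.02,"turn": 0,"hand": 0.5},
  {"x": 0.02,"y": -0.09,"z": -0.04,"turn": 0,"hand": 0.5},
  {"x": 0.03,"y": -0.135,"z": -0.06,"turn": 0,"hand": 0.5},
  {"x": 0.037,"y": -0.18,"z": -0.08,"turn": 0,"hand": 0.5},
  {"x": 0.037,"y": -0.225,"z": -0.1,"turn": 0,"hand": 0.5},
  {"x": 0.037,"y": -0.27,"z": -0.12,"turn": 0,"hand": 0.5},
  {"x": 0.037,"y": -0.27,"z": -0.15,"turn": 0,"hand": 0.5},
  {"x": 0.037,"y": -0.27,"z": -0.15,"turn": 0,"hand": 0.5},
])

```text
clock: 2.7
eef_pos: [0.4743, -0.1699, 0.1771]
ee_rot: [-0.002, 0.001, 1.0, 0.0]
wrist_force: [0.2, 1.5, -0.9]
opening: 0.5
grasp_force: 0.0
```

Run:
```python
from h import *
s=r.get_state(); print(s['eef_pos'],s['ee_rot'],s['joints'])
f=grab('scene'); save(f,'s2.png',(180,60,330,200),3.5)
```

```text
[ 0.47427806 -0.16992196  0.17710674] [-2.49062517e-03  1.05254426e-03  9.99996265e-01  3.98147967e-04] [-0.03458681  0.43546764  0.36762894  2.16492432 -0.27481713  0.58965457
  2.10101057]
```

View pics/s2.png

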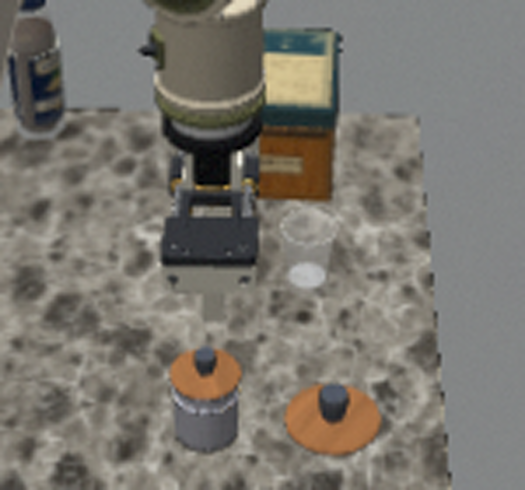

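The gripper is above the cup, with the lid knob at (205,360) in the crop. I'll let it settle and descend.

Request:
carry_out([
  {"x": 0,"y": 0,"z": 0,"turn": 0,"hand": 0.5},
  {"x": 0,"y": 0,"z": 0,"turn": 0,"hand": 0.5},
  {"x": 0,"y": 0,"z": -0.03,"turn": 0,"hand": 0.5},
  {"x": 0,"y": 0,"z": -0.03,"turn": 0,"hand": 0.5},
  {"x": 0,"y": 0,"z": -0.03,"turn": 0,"hand": 0.5},
])

```text
clock: 3.25
eef_pos: [0.4763, -0.1686, 0.1504]
ee_rot: [-0.0, -0.001, 1.0, 0.0]
wrist_force: [0.2, 0.1, 0.7]
opening: 0.5
grasp_force: 0.0
```

Request:
carry_out([
  {"x": 0.006,"y": -0.0055,"z": -0.01,"turn": 0,"hand": 0.5},
  {"x": 0.006,"y": -0.0055,"z": -0.03,"turn": 0,"hand": 0.5},
  {"x": 0.006,"y": -0.0055,"z": -0.05,"turn": 0,"hand": 0.5},
  {"x": 0.006,"y": -0.0055,"z": -0.062,"turn": 0,"hand": 0.5},
  {"x": 0.006,"y": -0.0055,"z": -0.062,"turn": 0,"hand": 0.5},
  {"x": 0.006,"y": -0.0055,"z": -0.062,"turn": 0,"hand": 0.5},
])

```text
clock: 3.85
eef_pos: [0.4824, -0.175, 0.0879]
ee_rot: [0.0, -0.0, 1.0, -0.0]
wrist_force: [-0.7, 0.0, 0.7]
opening: 0.499
grasp_force: 0.0
```

Request:
carry_out([
  {"x": 0,"y": 0,"z": 0,"turn": 0,"hand": 0.35},
  {"x": 0,"y": 0,"z": 0,"turn": 0,"hand": 0.2},
  {"x": 0,"y": 0,"z": 0,"turn": 0,"hand": 0.1},
  {"x": 0,"y": 0,"z": 0,"turn": 0,"hand": 0.1},
  {"x": 0,"y": 0,"z": 0,"turn": 0,"hand": 0.1},
], force=15)

```text
clock: 4.35
eef_pos: [0.4825, -0.175, 0.0879]
ee_rot: [0.0, -0.0, 1.0, -0.0]
wrist_force: [-0.3, -1.0, 2.7]
opening: 0.201
grasp_force: 15.0
```

Request:
carry_out([
  {"x": 0,"y": 0,"z": 0.005,"turn": 0,"hand": 0.1},
  {"x": 0,"y": 0,"z": 0.015,"turn": 0,"hand": 0.1},
  {"x": 0,"y": 0,"z": 0.03,"turn": 0,"hand": 0.1},
  {"x": 0,"y": 0,"z": 0.04,"turn": 0,"hand": 0.1},
  {"x": -0.005,"y": 0.025,"z": 0.04,"turn": 0,"hand": 0.1},
  {"x": -0.015,"y": 0.06,"z": 0.04,"turn": 0,"hand": 0.1},
  {"x": -0.03,"y": 0.105,"z": 0.04,"turn": 0,"hand": 0.1},
  {"x": -0.03,"y": 0.105,"z": 0.04,"turn": 0,"hand": 0.1},
])

```text
clock: 5.15
eef_pos: [0.4498, -0.0641, 0.1277]
ee_rot: [-0.002, -0.004, 1.0, 0.001]
wrist_force: [-0.3, -0.6, -1.4]
opening: 0.198
grasp_force: 15.0
```

Run:
```python
from h import *
s=r.get_state(); print(s['eef_pos'],s['opening'],s['joints'])
f=grab('scene'); save(f,'s3.png',(180,90,330,250),3.5)
```

```text
[ 0.4497697  -0.06405105  0.12772614] 0.1983199377651862 [-0.20657691  0.47330881  0.3138591   2.31109185 -0.37191725  0.40562519
  1.99801548]
```

View pics/s3.png

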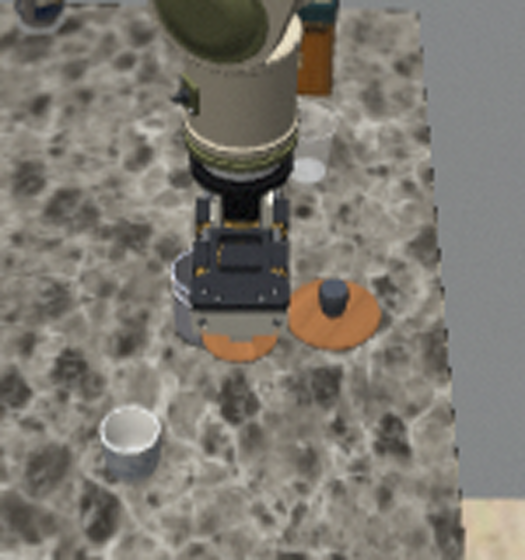

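The lid is held, its plate level at (240,340) and clear of the cup and the big lid. Lowering it.

Request:
carry_out([
  {"x": 0,"y": 0,"z": -0.02,"turn": 0,"hand": 0.1},
  {"x": 0,"y": 0,"z": -0.045,"turn": 0,"hand": 0.1},
  {"x": 0,"y": 0,"z": -0.07,"turn": 0,"hand": 0.1},
  {"x": 0,"y": 0,"z": -0.09,"turn": 0,"hand": 0.1},
  {"x": 0,"y": 0,"z": -0.1,"turn": 0,"hand": 0.1},
  {"x": 0,"y": 0,"z": -0.102,"turn": 0,"hand": 0.1},
  {"x": 0,"y": 0,"z": -0.103,"turn": 0,"hand": 0.1},
  {"x": 0,"y": 0,"z": -0.103,"turn": 0,"hand": 0.1},
])

```text
clock: 6.0
eef_pos: [0.4526, -0.0699, 0.0253]
ee_rot: [0.001, -0.0, 1.0, -0.0]
wrist_force: [-0.1, -0.2, -0.9]
opening: 0.204
grasp_force: 15.0
```

Request:
carry_out([
  {"x": 0,"y": 0,"z": -0.0005,"turn": 0,"hand": 0.1},
  {"x": 0,"y": 0,"z": -0.001,"turn": 0,"hand": 0.1},
  {"x": 0,"y": 0,"z": -0.0015,"turn": 0,"hand": 0.1},
  {"x": 0,"y": 0,"z": -0.0015,"turn": 0,"hand": 0.1},
])

```text
clock: 6.4
eef_pos: [0.4525, -0.0696, 0.0238]
ee_rot: [0.001, -0.0, 1.0, 0.0]
wrist_force: [-0.2, 0.2, 9.4]
opening: 0.202
grasp_force: 15.0
```

Contact. I'll release it, rise and look.

Request:
carry_out([
  {"x": 0,"y": 0,"z": 0.001,"turn": 0,"hand": 0.2},
  {"x": 0,"y": 0,"z": 0.001,"turn": 0,"hand": 0.3},
  {"x": 0,"y": 0,"z": 0.001,"turn": 0,"hand": 0.45},
  {"x": 0,"y": 0,"z": 0.001,"turn": 0,"hand": 0.45},
  {"x": 0,"y": 0,"z": 0.03,"turn": 0,"hand": 0.45},
  {"x": 0,"y": 0,"z": 0.07,"turn": 0,"hand": 0.45},
  {"x": 0,"y": 0,"z": 0.12,"turn": 0,"hand": 0.45},
  {"x": 0,"y": 0,"z": 0.17,"turn": 0,"hand": 0.45},
])

```text
clock: 7.2
eef_pos: [0.4513, -0.0697, 0.1945]
ee_rot: [-0.001, -0.0, 1.0, -0.0]
wrist_force: [1.2, 0.9, 0.3]
opening: 0.446
grasp_force: 0.0
```

Request:
carry_out([
  {"x": 0.0,"y": 0.04,"z": 0.025,"turn": 0,"hand": 0.45},
  {"x": 0.0,"y": 0.085,"z": 0.025,"turn": 0,"hand": 0.45},
  {"x": 0.0,"y": 0.13,"z": 0.025,"turn": 0,"hand": 0.45},
  {"x": 0.0,"y": 0.175,"z": 0.025,"turn": 0,"hand": 0.45},
  {"x": 0.01,"y": 0.22,"z": 0.025,"turn": 0,"hand": 0.45},
  {"x": 0.018,"y": 0.265,"z": 0.025,"turn": 0,"hand": 0.45},
  {"x": 0.02,"y": 0.308,"z": 0.025,"turn": 0,"hand": 0.45},
  {"x": 0.02,"y": 0.308,"z": 0.025,"turn": 0,"hand": 0.45},
])

```text
clock: 8.0
eef_pos: [0.4717, 0.2447, 0.2174]
ee_rot: [0.0, -0.004, 1.0, 0.001]
wrist_force: [-0.1, -0.3, -0.4]
opening: 0.451
grasp_force: 0.0
```

```bash
cat > m3.py <<'E'
from h import *
s=r.get_state(); print(s['eef_pos'],s['opening'],s['joints'])
f=grab('top'); P=cloud(f)
hsv=cv2.cvtColor(f['color'],cv2.COLOR_RGB2HSV); m=cv2.inRange(hsv,(3,110,50),(20,255,255)); m[:, :240]=0;m[:160]=0;m[235:]=0
k,l,st,c=cv2.connectedComponentsWithStats(m)
for i in range(1,k):
    if st[i,4]>50: print(st[i],plane(f,c[i],.010).round(4),np.median(P[l==i],0).round(4))
g=grab('scene'); save(g,'s4.png',(190,140,310,320),3.3)
Q=cloud(g); 
for n,A in(('top',P),('scene',Q)):
    mm=(A[...,2]>.062)&(A[...,2]<.078)&(abs(A[...,0]-.482)<.045)&(abs(A[...,1]+.174)<.045); q=A[mm]; print(n,len(q),q.min(0).round(4),q.max(0).round(4),cv2.minEnclosingCircle(q[:,:2].astype(np.float32)))
E
python3 m3.py
```

```text
[0.47173866 0.24470254 0.21741887] 0.450813918136335 [-0.93273973  0.41671377  0.48331413  2.07583378 -0.29341601  0.7130931
  1.31878734]
[408 176   9  32 245] [[ 0.4203 -0.5236  0.01  ]] [ 0.4165 -0.5086  0.0472]
[272 178  17  17 204] [[ 0.4519 -0.0668  0.01  ]] [ 0.4513 -0.0659  0.01  ]
[302 197  25  26 414] [[ 0.3684 -0.1803  0.01  ]] [ 0.3688 -0.1787  0.0141]
top 61 [ 0.4536 -0.2032  0.0631] [ 0.5103 -0.1465  0.0762] ((0.48193326592445374, -0.17426253855228424), 0.02999190427362919)Traceback (most recent call last):
  File "m3.py", line 11, in <module>
    mm=(A[...,2]>.062)&(A[...,2]<.078)&(abs(A[...,0]-.482)<.045)&(abs(A[...,1]+.174)<.045); q=A[mm]; print(n,len(q),q.min(0).round(4),q.max(0).round(4),cv2.minEnclosingCircle(q[:,:2].astype(np.float32)))
                                                                                                                    ~~~~~^^^
    return umr_minimum(a, axis, None, out, keepdims, initial, where)
ValueError: zero-size array to reduction operation minimum which has no identity
```

View pics/s4.png

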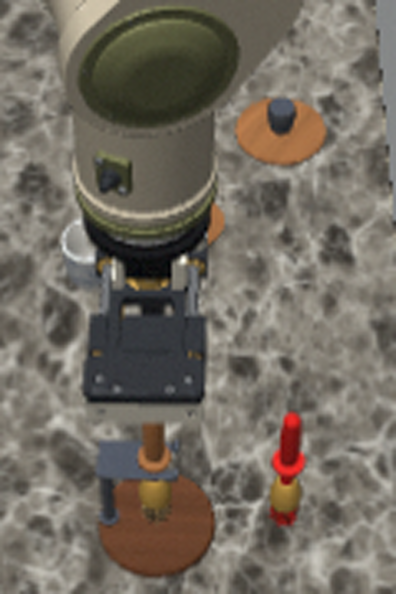

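The lid lies flat at (0.452,-0.067) and the cup stands open and unmoved at (0.482,-0.174). The gripper is over the brush handle at (152,440) in the crop.

Request:
carry_out([
  {"x": 0,"y": 0,"z": 0,"turn": 0,"hand": 0.45},
  {"x": 0,"y": 0,"z": 0,"turn": 0,"hand": 0.45},
])

```text
clock: 8.3
eef_pos: [0.4722, 0.2368, 0.2182]
ee_rot: [-0.0, 0.001, 1.0, -0.0]
wrist_force: [-0.1, 0.5, 0.1]
opening: 0.449
grasp_force: 0.0
```

Request:
carry_out([
  {"x": 0,"y": 0.0015,"z": -0.02,"turn": 0,"hand": 0.45},
  {"x": 0,"y": 0.0015,"z": -0.045,"turn": 0,"hand": 0.45},
  {"x": 0,"y": 0.0015,"z": -0.07,"turn": 0,"hand": 0.45},
  {"x": 0,"y": 0.0015,"z": -0.086,"turn": 0,"hand": 0.45},
  {"x": 0,"y": 0.0015,"z": -0.086,"turn": 0,"hand": 0.45},
  {"x": 0,"y": 0.0015,"z": -0.086,"turn": 0,"hand": 0.45},
])

```text
clock: 8.9
eef_pos: [0.4725, 0.2389, 0.1325]
ee_rot: [-0.0, 0.0, 1.0, -0.0]
wrist_force: [0.8, -0.2, 1.1]
opening: 0.453
grasp_force: 0.0
```

Request:
carry_out([
  {"x": 0,"y": 0,"z": 0,"turn": 0,"hand": 0.3},
  {"x": 0,"y": 0,"z": 0,"turn": 0,"hand": 0.22},
  {"x": 0,"y": 0,"z": 0,"turn": 0,"hand": 0.18},
  {"x": 0,"y": 0,"z": 0,"turn": 0,"hand": 0.05},
  {"x": 0,"y": 0,"z": 0,"turn": 0,"hand": 0.05},
  {"x": 0,"y": 0,"z": 0,"turn": 0,"hand": 0.05},
], force=15)

```text
clock: 9.5
eef_pos: [0.4723, 0.24, 0.1324]
ee_rot: [0.0, -0.0, 1.0, 0.0]
wrist_force: [-0.9, 0.2, 5.7]
opening: 0.156
grasp_force: 15.0
```

Request:
carry_out([
  {"x": 0,"y": 0,"z": 0.004,"turn": 0,"hand": 0.05},
  {"x": 0,"y": 0,"z": 0.008,"turn": 0,"hand": 0.05},
  {"x": -0.01,"y": 0,"z": 0.008,"turn": 0,"hand": 0.05},
  {"x": -0.025,"y": 0,"z": 0.008,"turn": 0,"hand": 0.05},
  {"x": -0.04,"y": 0,"z": 0.008,"turn": 0,"hand": 0.05},
  {"x": -0.046,"y": 0,"z": 0.008,"turn": 0,"hand": 0.05},
  {"x": -0.046,"y": 0,"z": 0.008,"turn": 0,"hand": 0.05},
], force=20)

```text
clock: 10.2
eef_pos: [0.4246, 0.24, 0.1402]
ee_rot: [-0.0, -0.001, 1.0, -0.0]
wrist_force: [0.2, 0.2, -0.7]
opening: 0.155
grasp_force: 20.0
```

Request:
carry_out([
  {"x": 0,"y": 0,"z": 0.02,"turn": 0,"hand": 0.05},
  {"x": 0,"y": 0,"z": 0.05,"turn": 0,"hand": 0.05},
  {"x": 0,"y": 0,"z": 0.08,"turn": 0,"hand": 0.05},
  {"x": 0,"y": 0,"z": 0.11,"turn": 0,"hand": 0.05},
  {"x": 0,"y": 0,"z": 0.14,"turn": 0,"hand": 0.05},
  {"x": 0,"y": 0,"z": 0.14,"turn": 0,"hand": 0.05},
])

```text
clock: 10.8
eef_pos: [0.4281, 0.2406, 0.2834]
ee_rot: [0.002, -0.0, 1.0, 0.002]
wrist_force: [-0.1, -0.1, -0.4]
opening: 0.155
grasp_force: 20.0
```

```bash
cat > m4.py <<'E'
import sys
from h import *
s=r.get_state(); print(s['eef_pos'],s['opening'],s['wrist_force'])
g=grab('scene'); save(g,sys.argv[1],(190,140,310,320),3.3)
E
python3 m4.py s5.png
```

```text
[0.42812001 0.24057269 0.28343777] 0.1551197408686182 [-0.0855439  -0.07142759 -0.35176106]
```

View pics/s5.png

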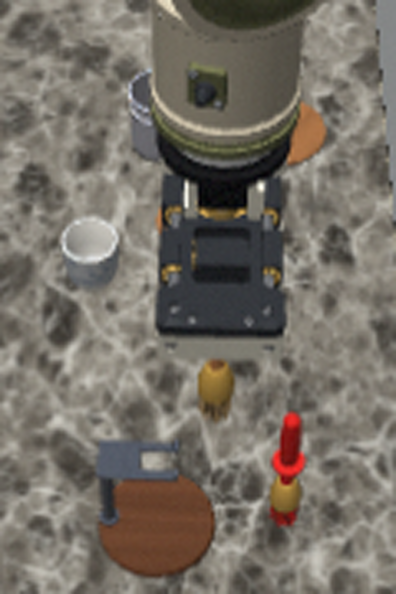

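The brush hangs upright in the hand at (215,388), and the fork and the red brush are undisturbed. On to the cup.

Request:
carry_out([
  {"x": 0.005,"y": -0.045,"z": 0,"turn": 0,"hand": 0.05},
  {"x": 0.01,"y": -0.09,"z": 0,"turn": 0,"hand": 0.05},
  {"x": 0.015,"y": -0.135,"z": 0,"turn": 0,"hand": 0.05},
  {"x": 0.02,"y": -0.18,"z": 0,"turn": 0,"hand": 0.05},
  {"x": 0.03,"y": -0.225,"z": 0,"turn": 0,"hand": 0.05},
  {"x": 0.04,"y": -0.27,"z": 0,"turn": 0,"hand": 0.05},
  {"x": 0.05,"y": -0.315,"z": 0,"turn": 0,"hand": 0.05},
  {"x": 0.056,"y": -0.36,"z": 0,"turn": 0,"hand": 0.05},
])

```text
clock: 11.65
eef_pos: [0.4823, -0.1219, 0.279]
ee_rot: [-0.001, -0.001, 1.0, -0.0]
wrist_force: [0.6, 0.4, -0.2]
opening: 0.157
grasp_force: 20.0
```

Request:
carry_out([
  {"x": 0,"y": -0.02,"z": 0,"turn": 0,"hand": 0.05},
  {"x": 0,"y": -0.04,"z": 0,"turn": 0,"hand": 0.05},
  {"x": 0,"y": -0.045,"z": -0.02,"turn": 0,"hand": 0.05},
  {"x": 0,"y": -0.045,"z": -0.04,"turn": 0,"hand": 0.05},
  {"x": 0,"y": -0.045,"z": -0.05,"turn": 0,"hand": 0.05},
  {"x": 0,"y": -0.045,"z": -0.05,"turn": 0,"hand": 0.05},
  {"x": 0,"y": -0.045,"z": -0.05,"turn": 0,"hand": 0.05},
])

```text
clock: 12.35
eef_pos: [0.4822, -0.1652, 0.23]
ee_rot: [-0.0, -0.0, 1.0, -0.0]
wrist_force: [-0.2, -0.8, 0.3]
opening: 0.153
grasp_force: 20.0
```

```bash
python3 m4.py s6.png
```

```text
[ 0.48215361 -0.16516112  0.23000352] 0.15338971775886087 [-0.21159057 -0.81466514  0.32000427]
```

View pics/s6.png

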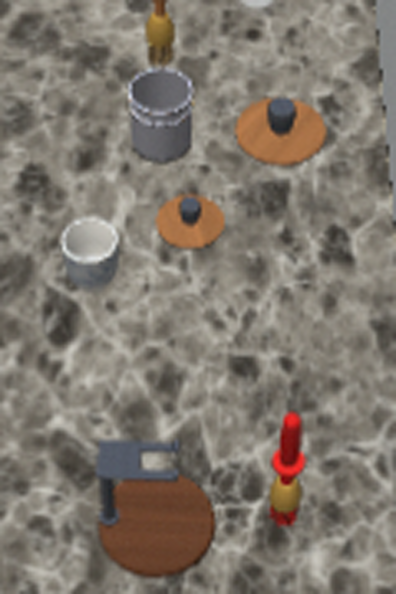

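The brush at (160,45) lines up with the open cup at (160,95), and the lid lies knob up at (190,222). Dipping now.

Request:
carry_out([
  {"x": 0,"y": -0.001,"z": -0.03,"turn": 0,"hand": 0.05},
  {"x": 0,"y": -0.001,"z": -0.06,"turn": 0,"hand": 0.05},
  {"x": 0,"y": -0.001,"z": -0.09,"turn": 0,"hand": 0.05},
  {"x": 0,"y": -0.001,"z": -0.108,"turn": 0,"hand": 0.05},
  {"x": 0,"y": -0.001,"z": -0.114,"turn": 0,"hand": 0.05},
  {"x": 0,"y": -0.001,"z": -0.118,"turn": 0,"hand": 0.05},
  {"x": 0,"y": -0.001,"z": -0.12,"turn": 0,"hand": 0.05},
  {"x": 0,"y": -0.001,"z": -0.12,"turn": 0,"hand": 0.05},
])

```text
clock: 13.2
eef_pos: [0.4826, -0.1662, 0.1108]
ee_rot: [0.001, -0.001, 1.0, -0.0]
wrist_force: [-0.5, -0.0, 0.8]
opening: 0.156
grasp_force: 20.0
```

Request:
carry_out([
  {"x": 0,"y": 0,"z": 0,"turn": 0,"hand": 0.05},
  {"x": 0,"y": 0,"z": 0,"turn": 0,"hand": 0.05},
])

```text
clock: 13.4
eef_pos: [0.4825, -0.1662, 0.1107]
ee_rot: [0.001, -0.0, 1.0, -0.0]
wrist_force: [-1.2, -0.5, 0.2]
opening: 0.151
grasp_force: 20.0
```

Request:
carry_out([
  {"x": 0,"y": 0.001,"z": -0.0015,"turn": 0,"hand": 0.05},
  {"x": 0,"y": 0.001,"z": -0.0015,"turn": 0,"hand": 0.05},
  {"x": 0,"y": 0.001,"z": -0.0015,"turn": 0,"hand": 0.05},
])

```text
clock: 13.7
eef_pos: [0.4825, -0.1653, 0.1087]
ee_rot: [0.0, -0.0, 1.0, -0.0]
wrist_force: [0.9, 0.9, 1.8]
opening: 0.153
grasp_force: 20.0
```

Run:
```python
from h import *
F=[]
for i in range(8): r.grab_frame('top'); F.append(r.get_state()['wrist_force'])
print(np.mean(F,0),np.std(F,0),r.get_state()['eef_pos'])
```

```text
[ 0.94439229 -0.27072201  1.59549288] [0.37396079 0.46412386 0.4474122 ] [ 0.48228632 -0.16517989  0.10863372]
```

About 2.2 N net, so the bristles are pressed about 6 mm. I'll ease off 1 mm and sweep right.

Request:
carry_out([
  {"x": 0,"y": 0,"z": 0.001,"turn": 0,"hand": 0.05},
  {"x": 0,"y": -0.004,"z": 0.001,"turn": 0,"hand": 0.05},
  {"x": 0,"y": -0.008,"z": 0.001,"turn": 0,"hand": 0.05},
  {"x": 0,"y": -0.012,"z": 0.001,"turn": 0,"hand": 0.05},
  {"x": 0,"y": -0.016,"z": 0.001,"turn": 0,"hand": 0.05},
  {"x": 0,"y": -0.0185,"z": 0.001,"turn": 0,"hand": 0.05},
  {"x": 0,"y": -0.0185,"z": 0.001,"turn": 0,"hand": 0.05},
  {"x": 0,"y": -0.0185,"z": 0.001,"turn": 0,"hand": 0.05},
])

```text
clock: 14.9
eef_pos: [0.4821, -0.1841, 0.1096]
ee_rot: [0.0, -0.0, 1.0, -0.0]
wrist_force: [0.3, 0.1, 1.0]
opening: 0.152
grasp_force: 20.0
```

```bash
cat > m5.py <<'E'
import sys
from h import *
F=[]
for i in range(3): g=grab('scene'); t=grab('top'); F.append(r.get_state()['wrist_force'])
print(np.mean(F,0),r.get_state()['eef_pos'])
for n,f in(('top',t),('scene',g)):
    A=cloud(f); mm=(A[...,2]>.06)&(A[...,2]<.074)&(abs(A[...,0]-.482)<.05)&(abs(A[...,1]+.174)<.05); q=A[mm]
    if len(q)>5: print(n,len(q),cv2.minEnclosingCircle(q[:,:2].astype(np.float32)))
save(g,sys.argv[1],(190,100,310,260),3.3)
E
python3 m5.py s7.png
```

```text
[-0.12023812 -0.78031453  1.15996636] [ 0.48221324 -0.18365364  0.10963582]
scene 95 ((0.4834156632423401, -0.175298810005188), 0.030978022143244743)
```

The cup hasn't moved, the tip is about 9 mm right of centre, and the press is still light. Now lift out and return to the stand.

Request:
carry_out([
  {"x": 0,"y": 0.004,"z": 0.01,"turn": 0,"hand": 0.05},
  {"x": 0,"y": 0.008,"z": 0.03,"turn": 0,"hand": 0.05},
  {"x": 0,"y": 0.008,"z": 0.06,"turn": 0,"hand": 0.05},
  {"x": 0,"y": 0.008,"z": 0.1,"turn": 0,"hand": 0.05},
  {"x": 0,"y": 0.008,"z": 0.14,"turn": 0,"hand": 0.05},
  {"x": 0,"y": 0.008,"z": 0.17,"turn": 0,"hand": 0.05},
  {"x": 0,"y": 0.05,"z": 0.17,"turn": 0,"hand": 0.05},
  {"x": -0.005,"y": 0.095,"z": 0.17,"turn": 0,"hand": 0.05},
])

```text
clock: 16.0
eef_pos: [0.4775, -0.0882, 0.2812]
ee_rot: [0.001, 0.001, 1.0, 0.0]
wrist_force: [1.1, 1.1, -1.1]
opening: 0.158
grasp_force: 20.0
```

Request:
carry_out([
  {"x": -0.01,"y": 0.045,"z": 0,"turn": 0,"hand": 0.05},
  {"x": -0.02,"y": 0.09,"z": 0,"turn": 0,"hand": 0.05},
  {"x": -0.03,"y": 0.135,"z": 0,"turn": 0,"hand": 0.05},
  {"x": -0.04,"y": 0.18,"z": 0,"turn": 0,"hand": 0.05},
  {"x": -0.045,"y": 0.225,"z": 0,"turn": 0,"hand": 0.05},
  {"x": -0.05,"y": 0.27,"z": 0,"turn": 0,"hand": 0.05},
  {"x": -0.05,"y": 0.31,"z": 0,"turn": 0,"hand": 0.05},
  {"x": -0.05,"y": 0.328,"z": 0,"turn": 0,"hand": 0.05},
])

```text
clock: 16.8
eef_pos: [0.426, 0.2433, 0.2799]
ee_rot: [-0.0, -0.003, 1.0, 0.0]
wrist_force: [0.2, -1.3, -0.2]
opening: 0.155
grasp_force: 20.0
```

Request:
carry_out([
  {"x": 0,"y": 0,"z": 0,"turn": 0,"hand": 0.05},
  {"x": 0,"y": 0,"z": 0,"turn": 0,"hand": 0.05},
  {"x": 0,"y": 0,"z": 0,"turn": 0,"hand": 0.05},
])

```text
clock: 17.1
eef_pos: [0.4271, 0.2376, 0.2798]
ee_rot: [-0.0, 0.001, 1.0, -0.0]
wrist_force: [-0.4, -0.2, -0.3]
opening: 0.158
grasp_force: 20.0
```

```bash
cat > m6.py <<'E'
from h import *
g=grab('scene'); A=cloud(g); s=r.get_state()['eef_pos']; c=g['color'].astype(int)
m=(np.hypot(A[...,0]-s[0],A[...,1]-s[1])<.022)&(A[...,2]<s[2]-.03)&(A[...,2]>s[2]-.135)&(c[...,0]>c[...,2]+25)
v,u=np.nonzero(m); print(s)
for w in np.unique(v): uu=u[v==w]; print(w,len(uu),A[w,uu].mean(0).round(4), (A[w,uu,2].min()-s[2]).round(4))
E
python3 m6.py
```

```text
[0.42727793 0.23766272 0.27983545]
249 6 [0.4274 0.239  0.2311] -0.0578
250 7 [0.4262 0.2394 0.2279] -0.0607
251 8 [0.4273 0.2404 0.2254] -0.0577
252 9 [0.4269 0.2407 0.222 ] -0.0661
253 9 [0.4269 0.2432 0.2217] -0.0624
254 11 [0.4261 0.2433 0.2179] -0.0696
255 11 [0.426  0.2454 0.2171] -0.0698
256 11 [0.426  0.2456 0.2134] -0.078
257 11 [0.4259 0.2473 0.2119] -0.0795
258 10 [0.427  0.2481 0.2092] -0.0752
259 10 [0.427  0.2485 0.2058] -0.0823
260 10 [0.4269 0.2481 0.2011] -0.0916
261 10 [0.4269 0.2475 0.1961] -0.097
262 10 [0.4268 0.2458 0.1894] -0.1015
263 9 [0.4279 0.2461 0.1857] -0.1037
264 8 [0.4267 0.2465 0.1822] -0.1022
265 8 [0.4267 0.2462 0.1775] -0.1059
266 4 [0.4278 0.2468 0.1743] -0.1078
```

Request:
carry_out([
  {"x": 0,"y": 0.002,"z": -0.03,"turn": 0,"hand": 0.05},
  {"x": 0,"y": 0.002,"z": -0.06,"turn": 0,"hand": 0.05},
  {"x": 0,"y": 0.002,"z": -0.09,"turn": 0,"hand": 0.05},
  {"x": 0,"y": 0.002,"z": -0.115,"turn": 0,"hand": 0.05},
  {"x": 0,"y": 0.002,"z": -0.135,"turn": 0,"hand": 0.05},
  {"x": 0,"y": 0.002,"z": -0.139,"turn": 0,"hand": 0.05},
  {"x": 0,"y": 0.002,"z": -0.139,"turn": 0,"hand": 0.05},
  {"x": 0,"y": 0.002,"z": -0.139,"turn": 0,"hand": 0.05},
])

```text
clock: 17.95
eef_pos: [0.4278, 0.241, 0.1415]
ee_rot: [0.0, 0.0, 1.0, 0.0]
wrist_force: [-0.5, -0.2, -1.1]
opening: 0.155
grasp_force: 20.0
```

```bash
python3 m6.py
```

```text
[0.42776802 0.24130072 0.1416568 ]
288 10 [0.4279 0.2484 0.0771] -0.0734
289 10 [0.4278 0.2495 0.0742] -0.0745
290 10 [0.4278 0.2503 0.0706] -0.079
291 8 [0.4277 0.2519 0.0685] -0.0763
292 9 [0.4289 0.2502 0.0606] -0.0928
293 10 [0.4301 0.2469 0.0496] -0.127
294 11 [0.4314 0.2445 0.0401] -0.1306
295 11 [0.4339 0.2438 0.0336] -0.1284
296 11 [0.4338 0.2434 0.0278] -0.1299
297 9 [0.4389 0.241  0.018 ] -0.1307
298 9 [0.4388 0.2409 0.0126] -0.1339
299 9 [0.4388 0.2447 0.0142] -0.1306
300 9 [0.4387 0.2471 0.0134] -0.132
301 8 [0.4374 0.2493 0.0121] -0.1337
302 6 [0.4374 0.2525 0.0126] -0.1349
303 6 [0.4373 0.2548 0.0116] -0.1337
304 5 [0.436  0.2582 0.0128] -0.132
305 2 [0.4347 0.26   0.0108] -0.1317
306 1 [0.4333 0.261  0.0074] -0.1343
```

No slip: the bristle ends are still about 0.110 below the TCP. Slide in and lower.

Request:
carry_out([
  {"x": 0.01,"y": -0.001,"z": -0.001,"turn": 0,"hand": 0.05},
  {"x": 0.022,"y": -0.001,"z": -0.001,"turn": 0,"hand": 0.05},
  {"x": 0.034,"y": -0.001,"z": -0.001,"turn": 0,"hand": 0.05},
  {"x": 0.0445,"y": -0.001,"z": -0.001,"turn": 0,"hand": 0.05},
  {"x": 0.0445,"y": -0.001,"z": -0.001,"turn": 0,"hand": 0.05},
  {"x": 0.0445,"y": -0.001,"z": -0.005,"turn": 0,"hand": 0.05},
  {"x": 0.0445,"y": -0.001,"z": -0.0085,"turn": 0,"hand": 0.05},
  {"x": 0.0445,"y": -0.001,"z": -0.0085,"turn": 0,"hand": 0.05},
])

```text
clock: 18.8
eef_pos: [0.4713, 0.2403, 0.1319]
ee_rot: [-0.0, -0.0, 1.0, 0.0]
wrist_force: [1.2, 0.1, 0.4]
opening: 0.155
grasp_force: 20.0
```

Request:
carry_out([
  {"x": 0,"y": 0,"z": -0.0005,"turn": 0,"hand": 0.05},
  {"x": 0,"y": 0,"z": -0.0005,"turn": 0,"hand": 0.05},
])

```text
clock: 19.0
eef_pos: [0.4714, 0.2402, 0.1319]
ee_rot: [-0.0, -0.0, 1.0, 0.0]
wrist_force: [-0.6, -0.9, 7.4]
opening: 0.156
grasp_force: 20.0
```

In contact with the prongs. I'll release gently and rise straight up.

Request:
carry_out([
  {"x": 0,"y": 0,"z": 0.0005,"turn": 0,"hand": 0.18},
  {"x": 0,"y": 0,"z": 0.0005,"turn": 0,"hand": 0.22},
  {"x": 0,"y": 0,"z": 0.0005,"turn": 0,"hand": 0.35},
  {"x": 0,"y": 0,"z": 0.0005,"turn": 0,"hand": 0.45},
  {"x": 0,"y": 0,"z": 0.02,"turn": 0,"hand": 0.45},
  {"x": 0,"y": 0,"z": 0.05,"turn": 0,"hand": 0.45},
  {"x": 0,"y": 0,"z": 0.09,"turn": 0,"hand": 0.45},
  {"x": 0,"y": 0,"z": 0.13,"turn": 0,"hand": 0.45},
])

```text
clock: 19.8
eef_pos: [0.4713, 0.24, 0.2626]
ee_rot: [-0.0, -0.0, 1.0, -0.001]
wrist_force: [0.6, -0.1, 0.1]
opening: 0.452
grasp_force: 0.0
```

Request:
carry_out([
  {"x": -0.02,"y": -0.04,"z": 0,"turn": 0,"hand": 0.45},
  {"x": -0.02,"y": -0.08,"z": 0,"turn": 0,"hand": 0.45},
  {"x": -0.02,"y": -0.12,"z": 0,"turn": 0,"hand": 0.45},
  {"x": -0.02,"y": -0.12,"z": 0,"turn": 0,"hand": 0.45},
  {"x": -0.02,"y": -0.12,"z": 0,"turn": 0,"hand": 0.45},
])

```text
clock: 20.3
eef_pos: [0.4517, 0.12, 0.2618]
ee_rot: [0.0, 0.001, 1.0, 0.0]
wrist_force: [-0.5, -0.1, -0.4]
opening: 0.451
grasp_force: 0.0
```

```bash
python3 m5.py s8.png; python3 m2.py | sed -n 2,17p
python3 - <<'E'
from h import *
save(grab('scene'),'s9.png',(190,130,310,320),3.1)
E
```

```text
[-0.42652313 -0.3096424  -0.26159397] [0.45166462 0.12132247 0.26140751]
top 60 ((0.48233145475387573, -0.174774631857872), 0.03004763089120388)
scene 16 ((0.491235613822937, -0.16629713773727417), 0.02628602273762226)
264 235 238 [0.4706 0.2383 0.1681]
265 234 238 [0.4715 0.2413 0.1687]
266 234 239 [0.4704 0.2422 0.1658]
267 234 239 [0.4703 0.2448 0.1655]
268 234 239 [0.4704 0.2454 0.1622]
269 234 239 [0.4704 0.2446 0.1567]
270 234 239 [0.4705 0.246  0.1546]
271 234 239 [0.4706 0.2458 0.1498]
272 234 239 [0.4707 0.2455 0.145 ]
273 234 239 [0.4708 0.2453 0.1401]
274 234 239 [0.4709 0.246  0.1369]
275 234 239 [0.4709 0.2463 0.1329]
276 234 239 [0.471  0.2461 0.128 ]
277 234 239 [0.4712 0.2458 0.1231]
278 234 240 [0.4701 0.2461 0.119 ]
279 236 237 [0.4714 0.245  0.1127]Traceback (most recent call last):
  File "m2.py", line 11, in <module>
    v,u=np.nonzero(m); q=plane(f,np.c_[u,v],.102)
                         ~~~~~^^^^^^^^^^^^^^^^^^^
  File "h.py", line 6, in plane
    p=cv2.undistortPoints(np.array(uv,float).reshape(-1,1,2),f['K'],f['D']).reshape(-1,2)
      ~~~~~~~~~~~~~~~~~~~^^^^^^^^^^^^^^^^^^^^^^^^^^^^^^^^^^^^^^^^^^^^^^^^^^
cv2.error: OpenCV(4.12.0) /io/opencv/modules/calib3d/src/undistort.dispatch.cpp:347: error: (-215:Assertion failed) CV_IS_MAT(_src) && CV_IS_MAT(_dst) && (_src->rows == 1 || _src->cols == 1) && (_dst->rows == 1 || _dst->cols == 1) && _src->cols + _src->rows - 1 == _dst->rows + _dst->cols - 1 && (CV_MAT_TYPE(_src->type) == CV_32FC2 || CV_MAT_TYPE(_src->type) == CV_64FC2) && (CV_MAT_TYPE(_dst->type) == CV_32FC2 || CV_MAT_TYPE(_dst->type) == CV_64FC2) in function 'cvUndistortPointsInternal'
```

View pics/s9.png

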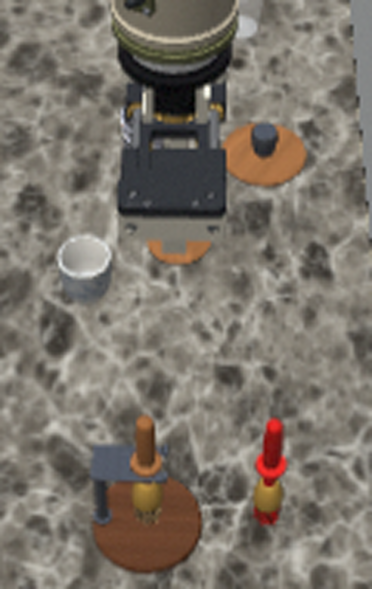

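The brush hangs upright in the fork at (146,460), within about 2 mm of where it started. The cup is still at (0.482,-0.175), the lid is on the worktop, and the hand is clear of everything.

```bash
python3 -c "
from station import r
print(r.sign_off())"
```

```text
the job is handed in; nothing more can be done
None
```

I've handed the job in, with no verdict returned: the lid is off and lying knob up beside the cup, the cup floor was swept left to right at a light press, the brush is back in its fork, and the cup stands open where it was.

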